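Hardness check of two forgings with a spring-tipped probe

TASK

Take the hardness probe out of its forked stand and, holding it upright, press its tip gently onto the bright ground spot of the round flanged forging and then of the square one, each time until the spring tip is more than half-way in (not hard against its stop), and hold it there for a second. Then hang the probe back in the fork by its collar, let go, and back away; leave the hexagonal forging, which is already tested, untouched, and everything else where it is.

Things in the scene. Friction and masses are not known exactly. Their poses are not given: they have to be found in the camera images.
- probe_grip (a point): Centre of the grip of the hardness probe, a loose hand tool 150 mm long and about 0.2 kg that hangs upright in the forked stand. The grip is a black square bar, 26 by 26 mm and 64 mm tall (32 mm above and below this point), its faces square to this point's x and y axes; z runs up along the probe
- probe_collar (a point): Middle of the underside of the probe's collar, 38 mm below the grip's centre on the probe's axis; it rests on the fork's top. The steel collar, right under the grip, has 46 mm diameter and 6 mm thickness; below it come a steel barrel of 20 mm diameter and 60 mm length, then the spring tip, which sticks out 20 mm
- probe_tip (a point): Lowest point of the probe's spring tip (a steel pin of 8 mm diameter with a ball end), on the probe's axis, 118 mm below the grip's centre when not pressed
- plunger (a joint): How far the probe's spring tip is pushed in, m: 0 is fully out, 0.010 is against its stop. The spring takes 1.5 N to start moving and 0.6 N more per mm (about 4.5 N at 5 mm, 7.5 N at 10 mm)
- fork (a point): Middle of the hanging place on the flat, level top of the stand's fork, 100 mm above the table; fixed; nothing on the stand is higher. Two aluminium prongs 16 mm wide, slot of 30 mm between them, open to this point's -x; the barrel hangs in the slot, the collar lies on both prongs. Prong ends 36 mm towards -x, slot's closed end 28 mm towards +x. Base 100 by 84 by 12 mm
- round_spot (a point): Centre of the bright ground spot (22 mm diameter, flat, level) on top of the round forging: a dark forged steel piece, loose and heavy (about 1 kg), a flange of 90 mm diameter and 18 mm height with a hub of 62 mm diameter on it, 45 mm tall in all; the spot is at the top, 14 mm from the axis towards this point's x
- square_spot (a point): Centre of the bright ground spot (22 mm diameter, flat, level) on top of the square forging: a dark forged steel piece, loose and heavy (about 1 kg), 80 by 80 mm and 60 mm tall; the spot is 18 mm towards x and 18 mm towards y of the block's middle (this point's axes)
- hex_spot (a point): Centre of the bright spot on top of the hexagonal forging, which is to be left untouched: a dark forged steel piece, loose and heavy (about 1 kg), 80 mm across flats, 38 mm tall; the spot is in its middle
- wrench: Bystander, to be left where it is: an open wrench, loose on the table; its origin is on its underside
- brush: Bystander, to be left where it is: a bench brush, loose on the table; its origin is on its underside
- try_square: Bystander, to be left where it is: a machinist's square, an L of 100 by 84 mm, loose on the table; its origin is on its underside
- bearing: Bystander, to be left where it is: a ball bearing, a ring of 62 mm diameter, loose on the table; its origin is on its underside
- oil: Bystander, to be left where it is: a white oil bottle, 150 mm tall, loose on the table; its origin is on its underside
- screwdriver: Bystander, to be left where it is: a screwdriver, loose on the table; its origin is on its underside
Not all that is in view belongs to the job. What is shaped like the part that bears fork but pink is not meant. Leave any yellow look-alike of the part that bears probe_grip alone.

How it is judged:
On the way, in this order (a step that is already met when the one before it is completed fails the run):
1. the upright probe's tip is on the round forging's spot (within 11 mm of its centre), pushed in by more than 4 mm, for half a second (distance between probe_tip and round_spot below 0.011 m and value of joint plunger above 0.004 m and angle between probe_grip's own z axis and vertical below 0.2 rad), for 0.5 s.
2. then the same on the square forging's spot (distance between probe_tip and square_spot below 0.011 m and value of joint plunger above 0.004 m and angle between probe_grip's own z axis and vertical below 0.2 rad), for 0.5 s.
At the end, for the whole second after the job is handed in: The probe hangs at rest and upright (within 0.1 rad) in the fork: the underside of its collar within 5 mm of the height of the fork's top and within 25 mm of the hanging place sideways, its tip free (horizontal distance between probe_collar and fork below 0.025 m and z of probe_collar in the frame of fork between -0.005 and 0.005 m and angle between probe_grip's own z axis and vertical below 0.1 rad and value of joint plunger below 0.002 m and linear speed of probe below 0.02 m/s); the robot touches nothing.
It fails at once if the spring tip is driven hard against a forging (over 25 N) (contact force between probe and round_part above 25 N or contact force between probe and square_part above 25 N).
It fails at once if the hexagonal forging is touched (contact force between any of probe, the arm, the fingers and hex_part above 0.5 N).
It fails at once if a forging is shifted by more than 20 mm (distance of any of round_spot, square_spot, hex_spot from where it was at the start of the episode above 0.02 m).
It fails at once if a bystander is shifted by more than 20 mm (distance of any of wrench, brush, try_square, bearing, oil, screwdriver from where it was at the start of the episode above 0.02 m).
It also fails if it takes over 61 s, if anything falls off the work surface, if the arm or the gripper's body presses on something with over 40 N, if the wrist force passes 120 N, or if a joint passes its speed limit or range.

ROBOT

A 6-joint arm with a two-finger parallel gripper is mounted at the origin on the work surface. World frame = base frame: x ahead of the robot, y to its left, z up, the work surface at z = 0. Lengths are in m, angles in rad, forces in N, time in s.
With the tool pointing down it reaches from about 0.35 to 0.925 m from the base axis. Payload 6.4 kg.
Tool frame: the origin (TCP) lies on the mounting face of the last link; the fingertips stand 199 mm ahead of it and the grasp point (between the pads) lies 180 mm ahead of it; z points along the fingers, y is the line along which they close (so a half turn about z gives the same grasp; the last joint's range is limited). The gripper opens to 94 mm and grips with 3 to 60 N. Pads are 16 mm wide; open, the fingers measure 119 mm over their backs; the gripper's body (75 mm by 177 mm) begins 78 mm behind the grasp point.
Start: joints at [1.062, 0.245, 1.558, -0, 1.339, -0.174], TCP at [0.214, 0.614, 0.405] pointing down, gripper open.
Joint ranges: [-3.13, 3.13], [-1.02, 2.26], [0.13, 2.54], [-0.95, 4.09], [0.21, 2.88], [-2.74, 2.74]. Speed limits (rad/s): [2.57, 2.57, 3.14, 3.14, 3.14, 3.14].

INTERFACE

Orientations are given as a unit quaternion [x, y, z, w].
In Python, from plant import ctrl, eyes gives the robot as it stands. The module is installed in compiled form; this text tells all that it offers.
- The arm moves only by the tool play_rows, never from a script. Its argument "targets" is a list of rows, each a list of 3 entries, a list of its own where there are three numbers: the opening, from 0 (shut) to 1 (fully open), then the shift along the tool's x, y, z in units of 30 mm (1.0 is 30 mm), then the turn about the tool's z in units of 8 degrees (1.0 is 8 degrees). In form: [[gripper, [x, y, z], yaw], ...]. A call has 1 to 8 rows; each row shifts and turns the commanded pose from where the row before left it, along the tool's axes as they then stand; what a row does not reach is not made up. A row lasts 1/10 s, in which the tool goes at most 50 mm and 8.59 degrees, less where a joint would pass 70% of its speed; a pose out of reach is approached as far as the arm can. A call is refused whole if a number of a shift passes 1 or a number of a turn 1, either way. A call with a gripper value outside its range is refused whole. The fingers move at their own pace and stop on an object; "newtons" is the grip in N (left out, the last holds). Time passes only in rows, so rows that do not move let the fingers close. It gives the time, the measured TCP pose, the force, the opening and the grip force at its end, in the units of the state.
- ctrl.read_state(): the state, without advancing time (a new reading comes with each control period).
- eyes.grab_frame(name): name is "scene" or "top" or "wrist"; returns a dict with "pixels" (384x512x3 uint8, red, green, blue), "depth" (384x512 float32, m along the optical axis (not along the pixel's ray), 0 where there is no reading), "K" (3x3 intrinsics, pixels), "extrinsics" (4x4, takes a point from camera to world coordinates); the wrist camera has in their place "tool_from_camera" (4x4, takes a point from camera to tool coordinates, whose origin is the TCP and whose axes are the flange's). Camera axes: x right, y down, z forward; pixel columns grow to the right and rows downward; lengths in m; the calibration is good to about 2 mm. A picture is of the moment at which its call begins: read the wrist's pose just before it.
- ctrl.hand_in(): hands the job in; it is judged then, once.
The state is a dict: "time": time; "joints": joint angles; "dq": joint speeds; "joint_torque": joint torques, N m; "position": TCP position; "orientation": TCP orientation; "ft_force": force on the tool from outside, world axes, zero at the start; "moment": the same for the moment, N m; "finger_gap": opening from 0.0 (shut) to 1.0 (fully open); "gripper_force": force on a finger pad.
Only numpy, scipy, OpenCV 4.12 (cv2) and the standard library are available. Lean on these libraries where they do the work, as an engineer would, in place of code of your own. Each camera call takes 0.05 s, during which the arm holds its last target. There are 200 camera calls.

## Working session

There is one attempt and no reset: what is moved stays moved. The work goes in short steps, Python scripts to look and compute and a tool call to move; the robot and the scene stay as the last step left them, time stands still between calls to the robot, and variables do not carry over. Pictures are saved under pics/ and viewed, at most 10 in all, crops included, and the job is handed in when it is done.

Besides the shell and the picture viewer there is one more tool, called after "Call:" as name([rows], argument=value, ...), one row to a line, values as JSON. play_rows: Moves the arm, as the interface text tells. Its arguments: {"type":"object","properties":{"targets":{"type":"array","items":{"type":"array"}},"newtons":{"type":"number"}},"required":["targets"]}

```bash
mkdir -p pics; cat > h.py <<'E'
from plant import ctrl, eyes
import numpy as np, cv2
from scipy.spatial.transform import Rotation as R
def grab(n):
    s=ctrl.read_state(); f=eyes.grab_frame(n)
    if n=='wrist':
        T=np.eye(4);T[:3,:3]=R.from_quat(s['orientation']).as_matrix();T[:3,3]=s['position']
        f['E']=T@f['tool_from_camera']
    else: f['E']=f['extrinsics']
    np.savez('last_%s.npz'%n,**{k:f[k] for k in('pixels','depth','K','E')})
    return f
def load(n): return dict(np.load('last_%s.npz'%n))
def world(f):
    h,w=f['depth'].shape;v,u=np.mgrid[:h,:w];d=f['depth'];K=f['K']
    P=np.stack([(u-K[0,2])/K[0,0]*d,(v-K[1,2])/K[1,1]*d,d],-1)
    return P@f['E'][:3,:3].T+f['E'][:3,3]
def save(f,name,box=None,s=1.5):
    im=f['pixels'][...,::-1]
    if box: im=im[box[1]:box[3],box[0]:box[2]]
    cv2.imwrite('pics/'+name,cv2.resize(im,None,fx=s,fy=s,interpolation=cv2.INTER_CUBIC))
E
python3 - <<'E'
from h import *
s=ctrl.read_state();print({k:np.round(v,3) for k,v in s.items()})
for n in('top','scene'): save(grab(n),n+'1.png')
E
```

```text
{'time': np.float64(0.0), 'joints': array([ 1.062,  0.246,  1.559, -0.   ,  1.339, -0.174]), 'dq': array([-0.   , -0.   , -0.001, -0.002,  0.002,  0.   ]), 'joint_torque': array([-0.0000e+00, -4.1585e+01, -3.1459e+01,  6.8000e-02,  3.3000e-02,
       -0.0000e+00]), 'position': array([0.213, 0.614, 0.404]), 'orientation': array([ 0.167,  0.986, -0.001, -0.   ]), 'ft_force': array([ 1.113, -0.142, -0.377]), 'moment': array([0.04 , 0.002, 0.033]), 'gripper_force': np.float64(0.0), 'finger_gap': np.float64(1.003)}
```

View pics/top1.png

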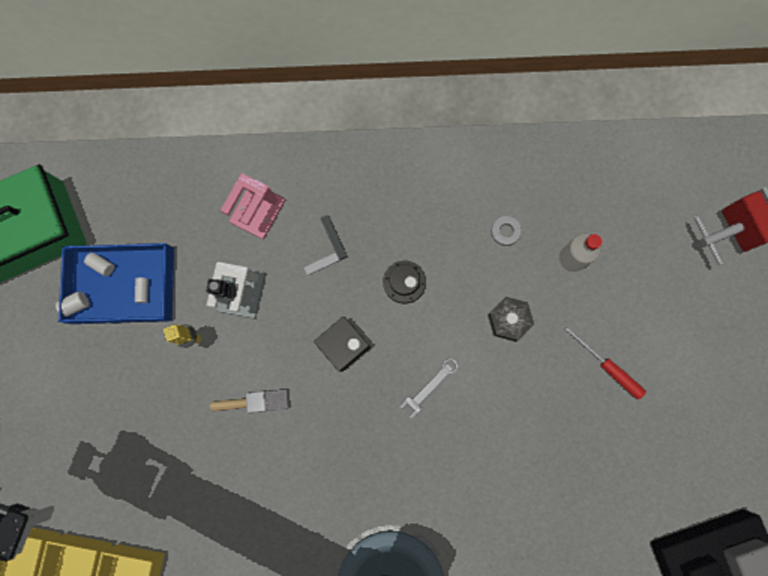

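View pics/scene1.png

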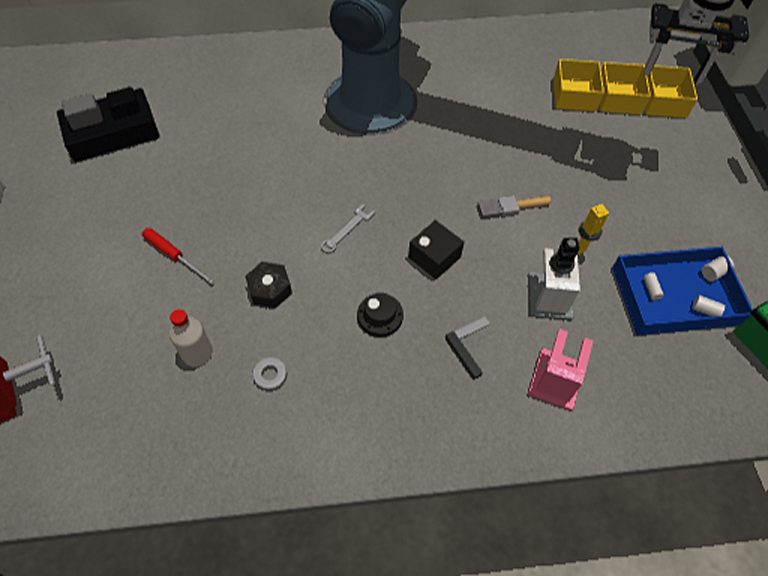

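The top view shows these candidates:
- Probes: the black one at (218,288) in the aluminium stand, and a yellow look-alike at (178,333).
- Forks: aluminium at (236,290), and a pink one at (253,205).
- Forgings: round with spot (410,282), square with spot (353,344), hex at (511,319).

I choose the black probe and the aluminium fork, and will check them in a close crop while measuring.

```bash
python3 - <<'E'
from h import *
f=load('top');save(f,'crop1.png',(100,165,300,255),4)
W=world(f)
for n,(u,v) in dict(round=(410,282),square=(353,344),hex=(511,319),probe=(215,287),stand=(236,290)).items():
    u=int(u/1.5);v=int(v/1.5); print(n,W[v,u].round(4))
g=f['pixels'].astype(int).min(-1)
for n,(u,v) in dict(round=(273,188),square=(235,229)).items():
    m=np.zeros(g.shape,bool);m[v-9:v+10,u-9:u+10]=1;m&=g>150
    print(n,m.sum(),np.median(W[m],0).round(4),W[m].mean(0).round(4))
# probe top: high dark points ; fork top z~0.1
r=np.zeros(g.shape,bool);r[170:215,130:180]=1
m=r&(W[...,2]>.155)&(W[...,2]<.19);p=W[m];print('probe top',m.sum(),p[:,2].max().round(3))
t=p[p[:,2]>.16][:,:2];print(t.min(0),t.max(0),t.mean(0),cv2.minAreaRect(t.astype(np.float32)*1000))
m=r&(abs(W[...,2]-.1)<.006)&(g>120);p=W[m];print('fork',m.sum(),np.median(p[:,2]),p.mean(0),cv2.minAreaRect(p[:,:2].astype(np.float32)*1000))
print(cv2.boxPoints(cv2.minAreaRect(p[:,:2].astype(np.float32)*1000)))
E
```

```text
round [ 0.5993 -0.0571  0.0492]
square [0.4768 0.0597 0.0628]
hex [ 0.5209 -0.2576  0.0392]
probe [0.5808 0.302  0.1702]
stand [0.5851 0.2819 0.1066]
round 37 [ 0.6021 -0.0572  0.0464] [ 0.6016 -0.0574  0.046 ]
square 44 [0.4768 0.06   0.0606] [0.4749 0.057  0.0872]
probe top 107 0.175
[0.56927412 0.29083341] [0.59549848 0.31954741] [0.58244438 0.30343226] ((582.9580688476562, 305.04571533203125), (27.48440933227539, 25.937397003173828), 85.69407653808594)
fork 331 0.10011653880293747 [0.60260585 0.29610254 0.10012743] ((594.0455932617188, 301.8714599609375), (63.176727294921875, 88.45689392089844), 78.33238220214844)
[[544.3428  279.88028]
 [630.9719  261.9913 ]
 [643.7484  323.86264]
 [557.11926 341.75162]]
```

View pics/crop1.png

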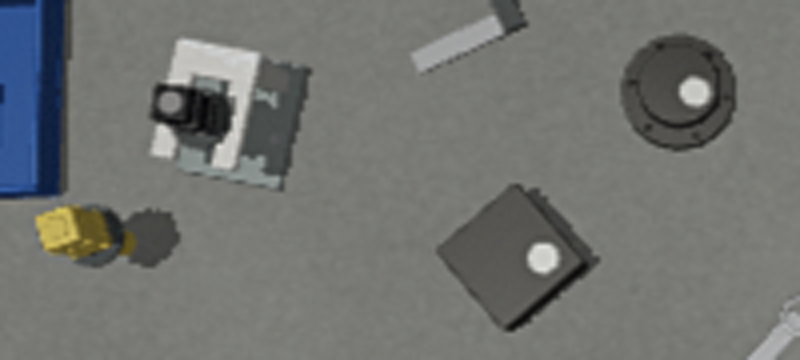

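The crop confirms it: the black square-gripped probe at crop (170,102) hangs in the light aluminium fork, whose slot opens towards the bottom of the image (world -x). The measured fork width is 62 mm, its top is at z 0.100 and the spot heights are right. I'll move above it.

Call:
play_rows([
  [1,[-1,-0.38,0],0],
  [1,[-1,-0.38,0],0],
  [1,[-1,-0.38,0],0],
  [1,[-1,-0.38,0],0],
  [1,[-1,-0.38,0],0],
  [1,[-1,-0.38,0],0],
  [1,[-1,-0.38,0],0],
  [1,[-1,-0.38,0],0],
], newtons=30)

```text
time: 0.9
position: [0.411, 0.4479, 0.4041]
orientation: [0.167, 0.986, -0.0, -0.0]
ft_force: [0.2, -0.4, 0.3]
finger_gap: 1.003
gripper_force: 0.0
```

Call:
play_rows([
  [1,[-1,-0.38,0],0],
  [1,[-1,-0.38,0],0],
  [1,[-1,-0.38,0],0],
  [1,[-1,-0.38,0],0],
  [1,[0,0,0],-1],
  [1,[0,0,0],0],
  [1,[0,0,0],0],
])

```text
time: 1.6
position: [0.5084, 0.3665, 0.4042]
orientation: [0.099, 0.995, -0.0, -0.0]
ft_force: [0.7, 0.3, -0.2]
finger_gap: 0.998
gripper_force: 0.0
```

```bash
python3 - <<'E'
from h import *
f=grab('wrist');save(f,'w1.png');s=ctrl.read_state();print(s['position'],s['orientation'],s['time'],f['E'])
W=world(f);g=f['pixels'].astype(int).min(-1)
m=(W[...,2]>.165)&(W[...,2]<.18)&(abs(W[...,0]-.583)<.04)&(abs(W[...,1]-.304)<.04);p=W[m][:,:2].astype(np.float32)*1000
print('top',m.sum(),len(p) and cv2.minAreaRect(p),W[m].mean(0))
m=(abs(W[...,2]-.1)<.004)&(abs(W[...,0]-.59)<.08)&(abs(W[...,1]-.304)<.06);p=W[m][:,:2].astype(np.float32)*1000
print('fork',m.sum(),len(p) and cv2.boxPoints(cv2.minAreaRect(p)))
E
```

```text
[0.50818645 0.36675765 0.40434319] [ 9.82057209e-02  9.95166090e-01 -1.22973036e-04 -2.71275313e-04] 1.65 [[ 1.96563096e-01  9.42265586e-01  2.71106094e-01  4.29635581e-01]
 [ 9.80491137e-01 -1.88979766e-01 -5.40719783e-02  3.82814264e-01]
 [ 2.83402033e-04  2.76445678e-01 -9.61029504e-01  3.84688166e-01]
 [ 0.00000000e+00  0.00000000e+00  0.00000000e+00  1.00000000e+00]]
top 384 ((574.6548461914062, 307.85626220703125), (26.209259033203125, 11.26483154296875), 78.73883056640625) [0.57394101 0.30852769 0.16952305]
fork 1397 [[544.24744 282.5974 ]
 [624.68945 265.28046]
 [637.6575  325.52057]
 [557.21545 342.83752]]
```

View pics/w1.png

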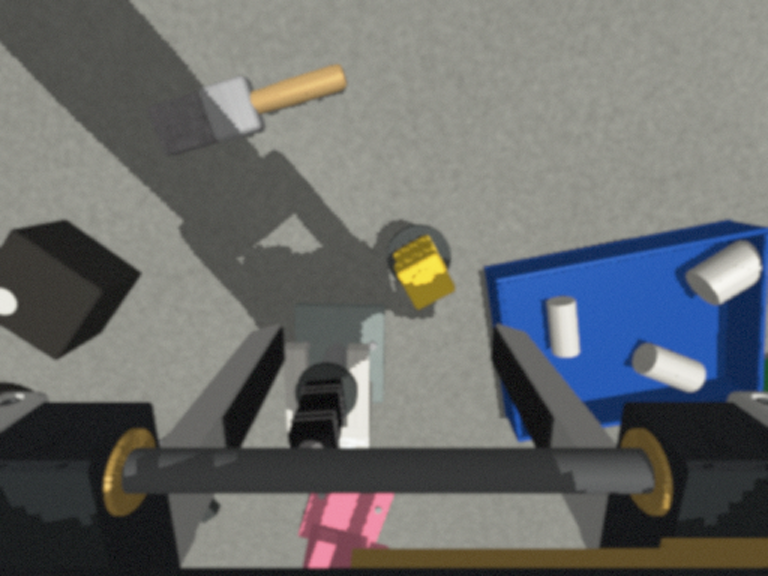

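The wrist view shows the black probe at (322,400) in the light fork, centred in the slot and aligned with the tool's yaw. The yellow look-alike stands at (422,270), about 40 mm clear of the fingers' path. The probe is 87 mm along tool -x and 44 mm along tool -y.

Call:
play_rows([
  [1,[-0.72,-0.37,0],0],
  [1,[-0.72,-0.37,0],0],
  [1,[-0.72,-0.37,0],0],
  [1,[-0.73,-0.37,0],0],
  [1,[0,0,0],0],
  [1,[0,0,0],0],
])

```text
time: 2.25
position: [0.5847, 0.3065, 0.4044]
orientation: [0.098, 0.995, 0.0, -0.0]
ft_force: [-0.5, -0.5, -0.2]
finger_gap: 1.004
gripper_force: 0.0
```

```bash
python3 - <<'E'
from h import *
f=grab('wrist');save(f,'w2.png');s=ctrl.read_state();print(s['position'],s['orientation'],s['time'])
W=world(f);p=W[(W[...,2]>.16)&(W[...,2]<.18)]
p=p[(abs(p[:,0]-.585)<.05)&(abs(p[:,1]-.306)<.025)];print(len(p),cv2.minAreaRect(p[:,:2].astype(np.float32)*1000))
E
```

```text
[0.58430592 0.30684771 0.40447614] [ 9.73399468e-02  9.95251127e-01  4.27155761e-05 -3.55898901e-04] 2.3
1071 ((582.668701171875, 306.358642578125), (25.90620231628418, 25.937744140625), 83.05492401123047)
```

View pics/w2.png

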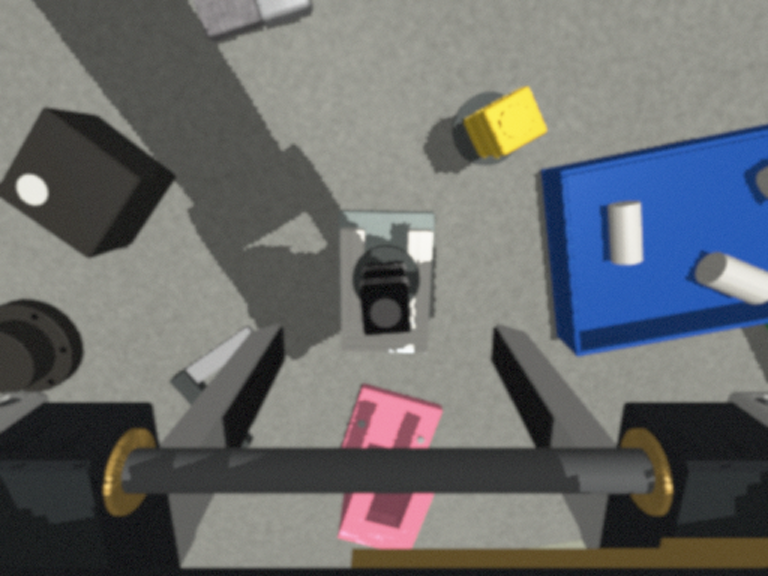

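The wrist view shows the grip top centred between the fingers at (385,312), turned about 4° from the tool. The measured square is 25.9 × 25.9 mm, which matches the grip. I'll trim the yaw, descend 84 mm and close.

Call:
play_rows([
  [1,[0.05,0,0],-0.5],
  [1,[0,0,0.9],0],
  [1,[0,0,0.9],0],
  [1,[0,0,0.6],0],
  [1,[0,0,0.4],0],
  [1,[0,0,0],0],
  [0,[0,0,0],0],
  [0,[0,0,0],0],
], newtons=40)

```text
time: 3.1
position: [0.5839, 0.3067, 0.3223]
orientation: [0.062, 0.998, 0.0, 0.001]
ft_force: [-0.5, -0.1, 0.3]
finger_gap: 0.866
gripper_force: 0.0
```

Call:
play_rows([
  [0,[0,0,0],0],
  [0,[0,0,0],0],
  [0,[0,0,0],0],
  [0,[0,0,0],0],
  [0,[0,0,0],0],
])

```text
time: 3.6
position: [0.5836, 0.3063, 0.3207]
orientation: [0.063, 0.998, -0.0, 0.0]
ft_force: [0.2, 1.1, 0.4]
finger_gap: 0.442
gripper_force: 0.0
```

Call:
play_rows([
  [0,[0,0,0],0],
  [0,[0,0,0],0],
  [0,[0,0,0],0],
  [0,[0,0,0],0],
  [0,[0,0,0],0],
  [0,[0,0,0],0],
])

```text
time: 4.2
position: [0.5836, 0.3063, 0.3206]
orientation: [0.063, 0.998, -0.0, -0.0]
ft_force: [-0.8, -0.8, 0.3]
finger_gap: 0.276
gripper_force: 40.0
```

Call:
play_rows([
  [0,[0,0,-0.4],0],
  [0,[0,0,-0.8],0],
  [0,[0,0,-1],0],
  [0,[0,0,-1],0],
  [0,[0,0,-0.8],0],
  [0,[0,0,0],0],
])

```text
time: 4.8
position: [0.5841, 0.3067, 0.4461]
orientation: [0.063, 0.998, 0.002, 0.004]
ft_force: [0.6, -0.8, -1.8]
finger_gap: 0.277
gripper_force: 40.0
```

Call:
play_rows([
  [0,[-0.1,-0.6,0],0],
  [0,[-0.2,-1,0],0],
  [0,[-0.2,-1,0],0],
  [0,[-0.2,-1,0],0],
  [0,[-0.2,-1,0],0],
  [0,[-0.2,-1,0],0],
  [0,[-0.2,-1,0],0],
  [0,[-0.2,-1,0],0],
])

```text
time: 5.6
position: [0.5991, 0.0724, 0.4381]
orientation: [0.063, 0.998, -0.0, -0.002]
ft_force: [0.5, -0.1, -1.7]
finger_gap: 0.274
gripper_force: 40.0
```

Call:
play_rows([
  [0,[-0.2,-1,0],0],
  [0,[-0.2,-1,0],0],
  [0,[-0.2,-1,0],0],
  [0,[0,-0.8,0],0],
  [0,[0,-0.54,0],0],
  [0,[0,0,0],0],
  [0,[0,0,0],0],
])

```text
time: 6.3
position: [0.601, -0.0568, 0.4398]
orientation: [0.063, 0.998, 0.0, -0.001]
ft_force: [0.5, 0.6, -2.0]
finger_gap: 0.278
gripper_force: 40.0
```

```bash
python3 - <<'E'
from h import *
f=grab('wrist');save(f,'w3.png');s=ctrl.read_state();print(s['position'],s['orientation'],s['time'],s['finger_gap'],s['ft_force'])
W=world(f);g=f['pixels'].astype(int).min(-1)
m=(g>150)&(abs(W[...,2]-.045)<.006)&(abs(W[...,0]-.602)<.03)&(abs(W[...,1]+.057)<.03);p=W[m]
print(m.sum(),p.mean(0),cv2.minAreaRect(p[:,:2].astype(np.float32)*1000) if len(p) else 0)
m=(g>150)&(abs(W[...,2]-.06)<.006)&(abs(W[...,0]-.477)<.03)&(abs(W[...,1]-.06)<.03);p=W[m]
print(m.sum(),p.mean(0) if len(p) else 0,cv2.minAreaRect(p[:,:2].astype(np.float32)*1000) if len(p) else 0)
E
```

```text
[ 0.60117368 -0.05630279  0.44006726] [ 6.23768485e-02  9.98052499e-01  3.23567719e-04 -4.83172672e-04] 6.35 0.27460788137152276 [-0.11692598  0.45719411 -1.93101958]
48 [ 0.59691269 -0.05087724  0.04563626] ((596.5153198242188, -50.84592819213867), (9.42557144165039, 8.178373336791992), 82.0527114868164)
375 [0.47659876 0.0602702  0.0607201 ] ((476.5823059082031, 60.89479064941406), (23.39518165588379, 23.530654907226562), 84.23689270019531)
```

View pics/w3.png

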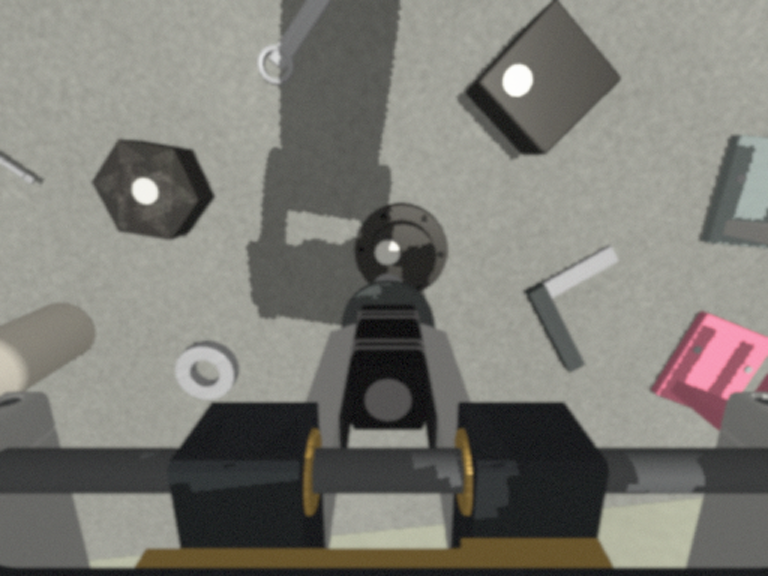

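The wrist view shows the probe held upright at (388,400). The round spot is at (388,252), half in the gripper's shadow, and the square spot is at (517,80). I'll measure the shadowed spot with a lower threshold, along with where the probe sits in the hand.

```bash
python3 - <<'E'
from h import *
f=load('wrist');W=world(f);g=f['pixels'].astype(int).min(-1)
print(g[160:178:2,244:276:2])
for t in(75,90,110):
  m=(g>t)&(abs(W[...,2]-.045)<.006)&(abs(W[...,0]-.602)<.03)&(abs(W[...,1]+.057)<.03)
  n,l,st,c=cv2.connectedComponentsWithStats(m.astype(np.uint8));k=1+st[1:,4].argmax();p=W[l==k]
  print(t,st[k],p.mean(0),cv2.minAreaRect(p[:,:2].astype(np.float32)*1000))
z=.4401-.1826+.032
m=(abs(W[...,2]-z)<.006)&(abs(W[...,0]-.601)<.03)&(abs(W[...,1]+.057)<.016);p=W[m]
print('grip',m.sum(),cv2.minAreaRect(p[:,:2].astype(np.float32)*1000),np.median(p[:,2]))
E
```

```text
[[ 34  38  33  39  44  76  95 100 120 126  97  89  90  89  91  91]
 [ 37  38  26  44  87 129 140 144 203 230 160  94  89  91  86  90]
 [ 33  31  33  75 131 141 143 159 232 246 231 127  88  84  62  53]
 [ 35  31  37 102 139 143 143 155 223 232 226 137  74  63  44  34]
 [ 33  33  43 110 143 143 142 146 147 150 144 103  47  36  36  35]
 [ 34  33  43 101 139 143 141 141 140 143 139  95  41  33  34  38]
 [ 33  36  37  72 132 142 143 142 144 143 126  67  37  35  34  33]
 [ 36  36  40  45  93 131 140 140 136 126  83  40  32  33  34  37]
 [ 35  32  31  34  35  71  91 101  95  68  44  40  37  35  34  36]]
75 [249 150  31  35 492] [ 0.59616101 -0.04782568  0.04554216] ((598.1642456054688, -48.061553955078125), (31.66699981689453, 47.75465393066406), 50.13871765136719)
90 [250 151  30  26 379] [ 0.59584778 -0.04894118  0.04559797] ((595.3895874023438, -47.73992919921875), (21.184207916259766, 43.77263259887695), 34.86740493774414)
110 [250 160  17  16 207] [ 0.60076229 -0.0556648   0.04576801] ((600.7396240234375, -56.14478302001953), (21.343015670776367, 20.836994171142578), 82.02381134033203)
grip 2609 ((599.939208984375, -57.99121856689453), (32.33078384399414, 26.819679260253906), 82.13502502441406) 0.28953000855084743
```

Call:
play_rows([
  [0,[0,0,0.6],0],
  [0,[0,0,0.9],0],
  [0,[0,0,0.7],0],
  [0,[0,0,0.5],0],
  [0,[0,0,0.2],0],
  [0,[0,0,0.1],0],
  [0,[0,0,0],0],
  [0,[0,0,0],0],
])

```text
time: 7.15
position: [0.6017, -0.0569, 0.3519]
orientation: [0.063, 0.998, -0.0, 0.001]
ft_force: [0.0, -0.3, -1.1]
finger_gap: 0.274
gripper_force: 40.0
```

Call:
play_rows([
  [0,[0,0,0.1],0],
  [0,[0,0,0.1],0],
  [0,[0,0,0.06],0],
  [0,[0,0,0.06],0],
  [0,[0,0,0],0],
  [0,[0,0,0],0],
])

```text
time: 7.75
position: [0.6016, -0.057, 0.3417]
orientation: [0.063, 0.998, -0.0, 0.001]
ft_force: [-0.1, -0.8, 2.0]
finger_gap: 0.272
gripper_force: 40.0
```

Call:
play_rows([
  [0,[0,0,0.05],0],
  [0,[0,0,0.03],0],
  [0,[0,0,0],0],
  [0,[0,0,0],0],
])

```text
time: 8.15
position: [0.6015, -0.057, 0.3391]
orientation: [0.063, 0.998, -0.0, 0.001]
ft_force: [1.0, -0.6, 3.5]
finger_gap: 0.273
gripper_force: 40.0
```

```bash
python3 - <<'E'
from h import *
for i in range(3):
  f=grab('wrist');s=ctrl.read_state();print(s['position'],s['ft_force'])
W=world(f);z=s['position'][2]-.1826+.032
m=(abs(W[...,2]-z)<.008)&(abs(W[...,0]-.601)<.03)&(abs(W[...,1]+.057)<.016);p=W[m]
print(np.median(p[:,2]),z)
E
```

```text
[ 0.60152088 -0.0569908   0.33902289] [ 0.03700126 -0.32999106  3.86366529]
[ 0.6015025  -0.05698872  0.33900929] [ 0.98921268 -0.62339648  3.24453792]
[ 0.60149122 -0.0570047   0.33897794] [ 2.2647451  -1.19587194  4.59664398]
0.18876739343644733 0.18837793642901274
```

Call:
play_rows([
  [0,[0,0,0],0],
  [0,[0,0,0],0],
  [0,[0,0,0],0],
  [0,[0,0,0],0],
  [0,[0,0,0],0],
  [0,[0,0,0],0],
])

```text
time: 8.9
position: [0.6014, -0.057, 0.3388]
orientation: [0.063, 0.998, -0.0, 0.0]
ft_force: [2.2, -1.9, 3.9]
finger_gap: 0.273
gripper_force: 40.0
```

Height and force agree on about 7 mm of plunge, held for over a second. I'll lift and go to the square spot.

Call:
play_rows([
  [0,[0,0,-0.4],0],
  [0,[0,0,-0.7],0],
  [0,[0,0,-0.7],0],
  [0,[0,0,-0.4],0],
  [0,[0,0,0],0],
])

```text
time: 9.4
position: [0.6013, -0.0568, 0.406]
orientation: [0.063, 0.998, -0.0, 0.001]
ft_force: [-0.1, -0.5, -1.9]
finger_gap: 0.276
gripper_force: 40.0
```

Call:
play_rows([
  [0,[0.5,0.4,0],0],
  [0,[0.9,0.66,0],0],
  [0,[0.9,0.65,0],0],
  [0,[0.9,0.65,0],0],
  [0,[0.9,0.65,0],0],
  [0,[0.52,0.35,0],0],
  [0,[0,0,0],0],
  [0,[0,0,0],0],
])

```text
time: 10.2
position: [0.4763, 0.0604, 0.4037]
orientation: [0.062, 0.998, -0.0, -0.001]
ft_force: [0.6, -0.4, -2.1]
finger_gap: 0.277
gripper_force: 40.0
```

```bash
python3 - <<'E'
from h import *
f=grab('wrist');s=ctrl.read_state();print(s['position'],s['orientation'],s['time'],s['ft_force'])
W=world(f);g=f['pixels'].astype(int).min(-1)
m=(g>110)&(abs(W[...,2]-.06)<.005)&(abs(W[...,0]-.477)<.03)&(abs(W[...,1]-.06)<.03);p=W[m]
print(m.sum(),p.mean(0) if len(p) else 0,cv2.minAreaRect(p[:,:2].astype(np.float32)*1000) if len(p) else 0)
z=s['position'][2]-.1826+.032
m=(abs(W[...,2]-z)<.008)&(abs(W[...,0]-s['position'][0])<.03)&(abs(W[...,1]-s['position'][1])<.012);p=W[m]
print('grip',np.median(p[:,2]),z)
E
```

```text
[0.47668201 0.06004759 0.40403154] [ 6.27710151e-02  9.98027800e-01 -9.31016573e-05 -5.49413425e-04] 10.25 [ 0.91963607  0.09611915 -1.42444223]
229 [0.47501406 0.06054809 0.06073056] ((474.3938903808594, 60.2733268737793), (19.873044967651367, 18.12682342529297), 82.87621307373047)
grip 0.25353165499259217 0.25343154109410465
```

Call:
play_rows([
  [0,[0,0,0.4],0],
  [0,[0,0,0.5],0],
  [0,[0,0,0.25],0],
  [0,[0,0,0.1],0],
  [0,[0,0,0.05],0],
  [0,[0,0,0],0],
  [0,[0,0,0],0],
])

```text
time: 10.95
position: [0.4767, 0.0604, 0.3662]
orientation: [0.063, 0.998, -0.0, 0.001]
ft_force: [0.0, -1.1, -1.3]
finger_gap: 0.277
gripper_force: 40.0
```

Call:
play_rows([
  [0,[0,0,0.1],0],
  [0,[0,0,0.1],0],
  [0,[0,0,0.06],0],
  [0,[0,0,0.06],0],
  [0,[0,0,0],0],
  [0,[0,0,0],0],
])

```text
time: 11.55
position: [0.4766, 0.0604, 0.3565]
orientation: [0.063, 0.998, -0.0, 0.0]
ft_force: [0.2, -0.0, 2.9]
finger_gap: 0.273
gripper_force: 40.0
```

Call:
play_rows([
  [0,[0,0,0.06],0],
  [0,[0,0,0],0],
  [0,[0,0,0],0],
  [0,[0,0,0],0],
  [0,[0,0,0],0],
  [0,[0,0,0],0],
  [0,[0,0,0],0],
  [0,[0,0,0],0],
])

```text
time: 12.35
position: [0.4765, 0.0604, 0.3544]
orientation: [0.063, 0.998, -0.0, 0.0]
ft_force: [0.4, 0.3, 2.0]
finger_gap: 0.276
gripper_force: 40.0
```

Call:
play_rows([
  [0,[0,0,0],0],
  [0,[0,0,0],0],
  [0,[0,0,0],0],
  [0,[0,0,0],0],
  [0,[0,0,0],0],
  [0,[0,0,0],0],
])

```text
time: 12.95
position: [0.4765, 0.0604, 0.3544]
orientation: [0.063, 0.998, -0.0, 0.0]
ft_force: [2.5, 0.3, 2.1]
finger_gap: 0.272
gripper_force: 40.0
```

Call:
play_rows([
  [0,[0,0,0.04],0],
  [0,[0,0,0],0],
  [0,[0,0,0],0],
])

```text
time: 13.25
position: [0.4765, 0.0604, 0.3532]
orientation: [0.063, 0.998, 0.0, 0.0]
ft_force: [2.3, 0.2, 2.7]
finger_gap: 0.273
gripper_force: 40.0
```

```bash
python3 - <<'E'
from h import *
F=[]
for i in range(14):
  f=grab('wrist');s=ctrl.read_state();F.append(s['ft_force'])
F=np.array(F);print(F.mean(0),F.std(0),s['position'],s['time'])
W=world(f);z=s['position'][2]-.1826+.032
m=(abs(W[...,2]-z)<.008)&(abs(W[...,0]-s['position'][0])<.03)&(abs(W[...,1]-s['position'][1])<.012);p=W[m]
print('grip',np.median(p[:,2]),z)
E
```

```text
[ 2.12766326 -0.03281005  3.93002174] [0.51841548 0.59167516 0.38314964] [0.47646684 0.06040801 0.35313067] 13.95
grip 0.2029224083427437 0.20253066736672753
```

Average force is about 5.8 N, so roughly 7 mm of plunge, held for 0.9 s at this depth and deep enough before that. I'll lift and return above the fork.

Call:
play_rows([
  [0,[0,0,-0.4],0],
  [0,[0,0,-0.8],0],
  [0,[0,0,-0.9],0],
  [0,[0,0,-0.7],0],
  [0,[0,0,-0.3],0],
  [0,[0,0,0],0],
])

```text
time: 14.55
position: [0.4762, 0.0605, 0.4464]
orientation: [0.063, 0.998, -0.0, -0.0]
ft_force: [-0.7, 0.3, -1.9]
finger_gap: 0.275
gripper_force: 40.0
```

Call:
play_rows([
  [0,[-0.2,0.6,0],0],
  [0,[-0.3,1,0],0],
  [0,[-0.3,1,0],0],
  [0,[-0.3,1,0],0],
  [0,[-0.3,1,0],0],
  [0,[-0.3,1,0],0],
  [0,[-0.3,1,0],0],
  [0,[-0.3,1,0],0],
])

```text
time: 15.35
position: [0.5733, 0.2792, 0.4431]
orientation: [0.063, 0.998, -0.001, -0.003]
ft_force: [-0.0, -0.1, -1.4]
finger_gap: 0.273
gripper_force: 40.0
```

Call:
play_rows([
  [0,[-0.22,0.6,0],0],
  [0,[0,0.38,0],0],
  [0,[0,0,0],0],
  [0,[0,0,0],0],
  [0,[0,0,0],0],
])

```text
time: 15.85
position: [0.5834, 0.3055, 0.4458]
orientation: [0.063, 0.998, -0.0, -0.0]
ft_force: [-0.2, 0.2, -0.8]
finger_gap: 0.272
gripper_force: 40.0
```

```bash
python3 - <<'E'
from h import *
s=ctrl.read_state();f=grab('wrist');save(f,'w4.png');print(s['position'],s['orientation'],s['time'],s['ft_force'])
p=s['position'];M=R.from_quat(s['orientation']).as_matrix()
print('to hang, mm tool',M.T@(np.array([.5836,.3063,.3206])-p)*1000)
E
```

```text
[0.58335619 0.30554255 0.44577446] [ 6.30429978e-02  9.98010699e-01 -2.83377897e-04 -3.81689182e-04] 15.85 [-0.15320357  0.16898784 -0.83085356]
to hang, mm tool [ -0.23745521   0.85893459 125.17382037]
```

View pics/w4.png

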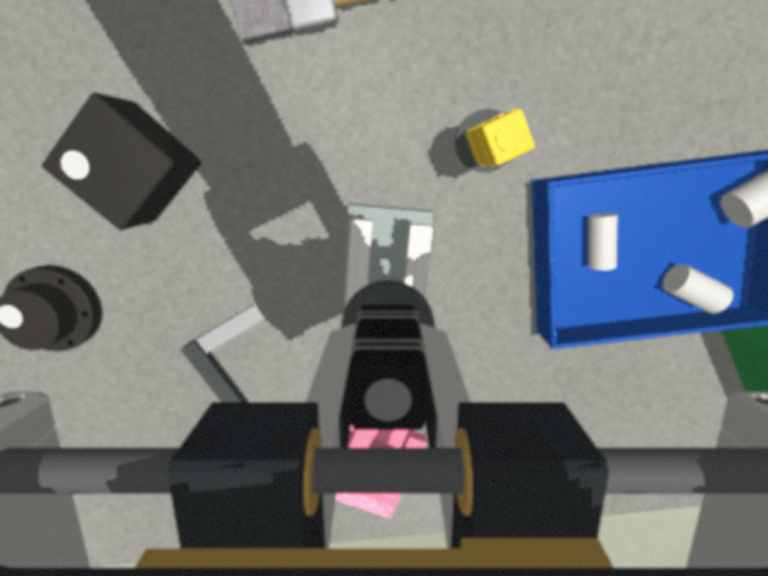

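The wrist view shows the probe at (388,400) held over the fork, with the slot's mouth at (388,240). It is about 1 mm from the original hanging pose, so I'll lower it.

Call:
play_rows([
  [0,[0,0.03,0.4],0],
  [0,[0,0,0.7],0],
  [0,[0,0,0.8],0],
  [0,[0,0,0.8],0],
  [0,[0,0,0.7],0],
  [0,[0,0,0.3],0],
  [0,[0,0,0.2],0],
  [0,[0,0,0],0],
])

```text
time: 16.7
position: [0.5837, 0.3071, 0.3287]
orientation: [0.063, 0.998, -0.0, -0.0]
ft_force: [-0.4, 0.4, -2.0]
finger_gap: 0.273
gripper_force: 40.0
```

Call:
play_rows([
  [0,[0,0,0.1],0],
  [0,[0,-0.03,0.1],0],
  [0,[0,0,0.05],0],
  [0,[0,0,0],0],
  [0,[0,0,0],0],
])

```text
time: 17.2
position: [0.5837, 0.3064, 0.3218]
orientation: [0.063, 0.998, 0.0, 0.0]
ft_force: [0.2, 0.7, -1.6]
finger_gap: 0.273
gripper_force: 40.0
```

Call:
play_rows([
  [0,[0,0,0.04],0],
  [0,[0,0,0],0],
  [0,[0,0,0],0],
])

```text
time: 17.5
position: [0.5837, 0.3064, 0.3206]
orientation: [0.063, 0.998, 0.0, 0.0]
ft_force: [-0.1, 0.1, -1.5]
finger_gap: 0.276
gripper_force: 40.0
```

Call:
play_rows([
  [0,[0,0,0.02],0],
  [0,[0,0,0],0],
  [0.45,[0,0,0],0],
  [0.45,[0,0,0],0],
  [0.45,[0,0,0],0],
  [0.45,[0,0,0],0],
  [0.45,[0,0,0],0],
])

```text
time: 18.2
position: [0.5836, 0.3063, 0.3196]
orientation: [0.063, 0.998, -0.0, -0.0]
ft_force: [-0.1, -0.1, -0.0]
finger_gap: 0.449
gripper_force: 0.0
```

Call:
play_rows([
  [1,[0,0,0],0],
  [1,[0,0,0],0],
  [1,[0,0,0],0],
  [1,[0,0,0],0],
  [1,[0,0,0],0],
  [1,[0,0,0],0],
])

```text
time: 18.8
position: [0.5836, 0.3064, 0.3198]
orientation: [0.063, 0.998, -0.0, -0.0]
ft_force: [0.0, 0.3, 0.4]
finger_gap: 0.925
gripper_force: 0.0
```

Call:
play_rows([
  [1,[0,0,-0.5],0],
  [1,[0,0,-1],0],
  [1,[0,0,-1],0],
  [1,[0,0,-1],0],
  [1,[0,0,-1],0],
  [1,[0,0,0],0],
  [1,[0,0,0],0],
])

```text
time: 19.5
position: [0.5835, 0.3063, 0.4559]
orientation: [0.063, 0.998, 0.0, 0.001]
ft_force: [-0.1, -0.7, -0.6]
finger_gap: 0.999
gripper_force: 0.0
```

```bash
python3 - <<'E'
from h import *
f=grab('wrist');save(f,'w5.png');s=ctrl.read_state();print(s['position'],s['time'],s['ft_force'])
W=world(f);p=W[(W[...,2]>.16)&(W[...,2]<.18)]
p=p[(abs(p[:,0]-.585)<.05)&(abs(p[:,1]-.306)<.03)];print(len(p),np.median(p,0),cv2.minAreaRect(p[:,:2].astype(np.float32)*1000))
E
```

```text
[0.58335983 0.30627041 0.45415019] 19.55 [ 0.02747378 -0.26637862 -1.07228084]
726 [0.58154977 0.30749457 0.17033435] ((583.19384765625, 307.077880859375), (25.50730323791504, 25.973386764526367), 82.51627349853516)
```

View pics/w5.png

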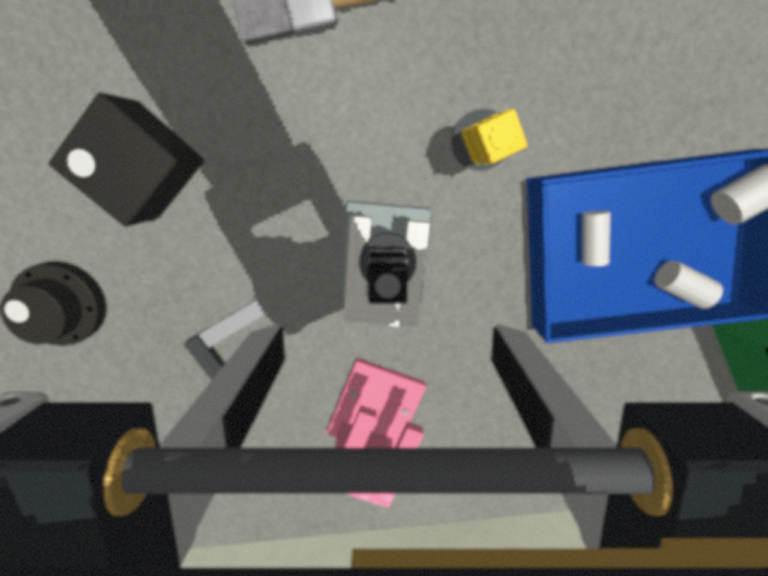

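The last view shows the probe hanging upright in the fork at (388,285), its top at z 0.170 as before. The gripper is empty and clear, so I'll hand in.

```bash
python3 -c "
from plant import ctrl
print(ctrl.hand_in())"
```

```text
the job is handed in; nothing more can be done
None
```

The job is handed in with no verdict returned: I pressed the round and then the square spot with the probe, each about 7 mm in by my force and height readings and held for about a second, then hung it back in the fork and backed the gripper away.

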